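# Lock the bead press with its shaft pin

## Robot

A 6-joint arm with a two-finger parallel gripper is mounted at the origin on the work surface. World frame = base frame: x ahead of the robot, y to its left, z up, the work surface at z = 0. Lengths are in m, angles in rad, forces in N, time in s.
With the tool pointing down it reaches from about 0.275 to 0.825 m from the base axis. Payload 5.2 kg.
Tool frame: the origin (TCP) lies at the very end of the fingers, on their centre line; the grasp point (between the pads) lies 19 mm behind it; z points along the fingers, x is the direction in which the jaws open and shut, and the axes are right-handed (so a half turn about z gives the same grasp; the last joint's range is limited). The gripper opens to 93 mm and grips with 3 to 60 N. Pads are 15 mm wide; open, the fingers measure 128 mm over their backs; the gripper's body (75 mm by 188 mm) begins 65 mm behind the grasp point.
Start: joints at [-1.536, 0.259, 1.535, -0, 1.348, -0.203], TCP at [0.13, -0.535, 0.193] pointing down, gripper open.
Joint ranges: [-3.14, 3.14], [-0.91, 2.08], [0.19, 2.58], [-1.22, 4.36], [0.22, 2.71], [-3.12, 3.12]. Speed limits (rad/s): [2.57, 2.57, 3.14, 3.14, 3.14, 3.14].

## Interface

Orientations are given as a rotation vector (axis times angle).
In Python, from rig import ctrl, gripper_to, cams, close_job gives the robot as it stands. Calls block until the motion is done:
- ctrl.movep(position, orientation): joint-space move of the TCP to a pose.
- ctrl.movel(position, attitude=None, feed=0.15, threshold=None): straight line of the TCP; attitude=None keeps the orientation; feed is the mean speed in m/s. With threshold (N) it stops when the force on the tool has changed by that much, and returns True; else False.
- ctrl.set_joints(angles): joint-space move.
- gripper_to(opening, grip_force=None): finger opening in m; grip_force is the grip in N (None keeps the last); returns when the fingers have stopped.
- ctrl.hold(seconds).
- ctrl.inverse_kinematics(position, orientation): joint angles nearest the present ones, or None.
- cams.capture(name): name is "scene" or "top" or "wrist"; returns a dict with "pixels" (420x560x3 uint8, red, green, blue), "intrinsics" (3x3 intrinsics, pixels), "T" (4x4, takes a point from camera to world coordinates); the wrist camera has in their place "hand_eye" (4x4, takes a point from camera to tool coordinates, whose origin is the TCP and whose axes are the tool frame's). Camera axes: x right, y down, z forward; pixel columns grow to the right and rows downward; lengths in m; the calibration is good to about 2 mm. A picture is of the moment at which its call begins: read the wrist's pose just before it. There is no depth.
A pose or a line that the arm cannot do raises ctrl.Unreachable and nothing moves.
- close_job(): hands the job in, once; it reports no verdict.
Trained networks look in the newest picture that a camera, given by its name, has taken for a name from the list of things; names that differ only in an ending like _2 or _b are one class to them, and where a whole thing is asked for, a point or a joint stands for the part that bears it (a point fixed in the world has none). Each returns a list of dicts, best first, with "p" (0 to 1); they miss things now and then, are a little off and sometimes report something else, mostly with a low value. They report only what shows in the picture. A call takes as long as a camera call. They do not tell look-alikes from the thing itself.
- cams.recognise(camera, name): "at" ([x, y, z] in m, in world coordinates, good to about 4 mm: the middle of the surface that is visible of it).
- cams.regions_of(camera, name): "mask" (420x560 bool, what is visible of it).
Readings, each from a call of its own:
- ctrl.read_time(): time.
- ctrl.read_qpos(): joint angles.
- ctrl.read_joint_velocities(): joint speeds.
- ctrl.read_effort(): joint torques, N m.
- ctrl.read_eef_pos(): TCP position.
- ctrl.read_tcp_rot(): TCP orientation.
- ctrl.read_ft_force(): force on the tool from outside, world axes, zero at the start.
- ctrl.read_torque(): the same for the moment, N m.
- ctrl.read_gripper_width(): finger opening in m.
Only numpy, scipy, OpenCV 4.12 (cv2) and the standard library are available. Lean on these libraries where they do the work, as an engineer would, in place of code of your own. Each camera call takes 0.05 s, during which the arm holds its last target. There are 200 camera calls.

## Task

Lock the little bead press so that its dies can be changed: take the lock pin out of its wooden stand and stand it in the slanted guide hole of the lock block, tip down on the shaft. Then swing the press lever towards the robot until the hidden cross-hole in the shaft comes under the pin and the pin drops into it, and press the pin fully home, its head seated on the block. Leave the jar, the bowl and the paddle where they are.

Things in the scene. Friction and masses are not known exactly. Their poses are not given: they have to be found in the camera images.
- pin_head (a point): centre of the lock pin's head. The pin (about 80 g) is one straight piece: a black plastic cylindrical head 22 mm across and 30 mm tall on a steel shank 10 mm across and 84 mm long, whose last 4 mm taper to a 4 mm tip. z runs along the pin from tip to head. It starts upright in its stand.
- pin_tip (a point): the pin's tip, 99 mm below the centre of its head along the pin, z from tip to head
- pin_stand: light wooden stand, 60 x 60 x 34 mm, fixed, left or right of the press; origin under its centre. The pin stands in its central hole, 13 mm wide and 26 mm deep, so that its head and 58 mm of shank show.
- lockblock: steel lock block of the press, 42 x 42 mm. Origin: centre of the mouth of its guide hole (11.6 mm wide) in its flat top face, about 118 mm above the table. z points out along the hole, which leans 30 degrees from vertical, its top towards the robot's side; y runs along the shaft, away from the lever. A pin fully home has its tip at z = -84 mm and its head on the face.
- shaft_cross (a point): point on the shaft's axis under the guide hole (z = -56 mm of the lock block). The 26 mm shaft is hidden in the block. Unaligned, it stops the pin with the head 41 mm clear of the block. When its 12.5 mm cross-hole lines up, the oiled pin falls 22 to 35 mm by its own weight and catches in the shaft or on a spring plunger below it, head 6 to 19 mm clear. A push of 5 to 20 N along the pin sends it home.
- lever_knob (a point): centre of the black ball knob, 26 mm across, ending the press lever (a 10 mm rod), which turns shaft and ram. It starts leaning away from the robot and swings over the top towards it; about 1 N moves it, and it stays where left. The pin drops with the lever somewhere from 20 degrees short of upright to 26 past it (leaning to the robot); where is unknown, differing each time.
- lever_pivot (a point): the point on the shaft's axis that the lever turns about, 110 mm from the knob's centre, 70 mm above the table; the axis is the lock block's y axis. Once the pin has dropped the lever can turn only about 10 degrees to and fro.
- jar: bystander: an amber glass jar with a metal lid, 60 mm across, 65 mm tall, standing on the other side of the press from the pin's stand; origin under its centre
- bowl: bystander: a small blue ceramic bowl, 90 mm across, 45 mm tall, beyond the press on its left; origin under its centre
- paddle: bystander: a dark flat paddle, blade 90 x 60 x 14 mm, with a wooden handle 110 mm long, lying beyond the press; origin on its underside near the blade
There are look-alikes about, which are no part of the job. Leave any purple or turquoise look-alike of the part that bears pin_head alone.

How it is judged:
By the outcome, as a careful person would: the job done as asked, in the order asked, and still so for the second after the job is handed in, with the robot touching nothing.
It also fails if it takes over 66 s, if anything falls off the work surface, if the arm or the gripper's body presses on something with over 40 N, if the wrist force passes 120 N, or if a joint passes its speed limit or range.

## Working session

There is one attempt and no reset: what is moved stays moved. The work goes in short steps, each a Python script; the robot and the scene stay as the last script left them, time stands still between calls to the robot, and variables do not carry over. Pictures are saved under pics/ and viewed, about 8 in all and at most 12, crops included, and the job is handed in when it is done.

```bash
ls; mkdir -p pics; python3 - <<'E'
from rig import ctrl,cams
import cv2,numpy as np
print(ctrl.read_time())
for c in ("scene","top"):
    d=cams.capture(c); cv2.imwrite(f"pics/{c}0.png",d["pixels"][:,:,::-1])
    print(c,np.round(d["intrinsics"],1).tolist(),np.round(d["T"],4).tolist())
    for n in ("pin_head","pin_stand","lockblock","lever_knob","jar"):
        for r in cams.recognise(c,n)[:4]: 
            P=np.linalg.inv(d["T"])@np.r_[r["at"],1]; u=d["intrinsics"]@P[:3]; u=u/u[2]
            print(n,np.round(r["at"],4),round(r["p"],2),np.round(u[:2]))
print(ctrl.read_time(),ctrl.read_tcp_rot())
E
```

```text
pics
0.0
scene [[506.7, 0.0, 285.1], [0.0, 506.7, 207.8], [0.0, 0.0, 1.0]] [[0.1766, 0.7309, -0.6592, 1.3279], [0.9843, -0.1295, 0.1201, -0.1246], [0.0024, -0.6701, -0.7423, 0.9425], [0.0, 0.0, 0.0, 1.0]]
pin_head [0.5322 0.3262 0.0886] 0.61 [411. 179.]
pin_head [ 0.5902 -0.0488  0.0835] 0.6 [259. 220.]
pin_head [0.4557 0.2948 0.1015] 0.45 [389. 156.]
pin_stand [0.4655 0.291  0.0302] 0.97 [385. 179.]
pin_stand [ 0.5921 -0.0495  0.085 ] 0.43 [259. 220.]
lockblock [0.5802 0.0757 0.089 ] 0.7 [313. 208.]
lever_knob [ 0.5938 -0.0505  0.0851] 0.59 [259. 221.]
jar [ 0.4757 -0.3179  0.0526] 0.6 [140. 207.]
top [[382.9, 0.0, 276.2], [0.0, 382.9, 212.3], [0.0, 0.0, 1.0]] [[-0.0193, -0.9745, 0.2235, 0.406], [-0.9998, 0.0181, -0.0073, 0.0276], [0.0031, -0.2236, -0.9747, 0.9357], [0.0, 0.0, 0.0, 1.0]]
pin_head [0.5089 0.3279 0.1089] 0.5 [135. 254.]
pin_head [0.4533 0.2949 0.1192] 0.41 [147. 280.]
pin_stand [0.4495 0.2854 0.0304] 0.83 [164. 283.]
pin_stand [0.558  0.0798 0.1134] 0.35 [250. 229.]
lockblock [0.5547 0.0767 0.1137] 0.96 [251. 231.]
lever_knob [ 0.5822 -0.061   0.0793] 0.96 [312. 220.]
jar [ 0.4576 -0.3107  0.0666] 0.94 [425. 274.]
0.6 [ 2.46928846e+00 -1.94221128e+00  2.80582028e-05]
```

View pics/scene0.png

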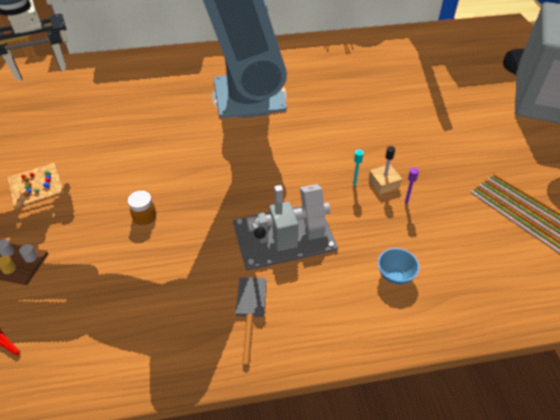

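View pics/top0.png

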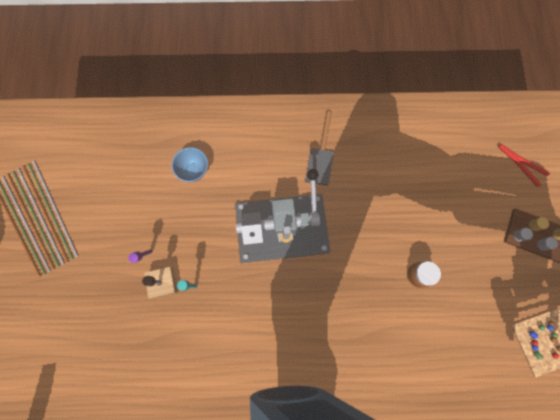

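The candidates for the pin are the black head in the stand at scene (390,152) / top (149,281), the purple one at (412,175) / (135,257) and the turquoise one at (358,155) / (182,286). I choose the black one, because it is the one in the stand. Next I crop it and the press.

```bash
python3 - <<'E'
import cv2,numpy as np
s=cv2.imread("pics/scene0.png");t=cv2.imread("pics/top0.png")
r=lambda a,f:cv2.resize(a,None,fx=f,fy=f,interpolation=cv2.INTER_CUBIC)
a=r(s[170:270,225:345],3.3);b=r(t[145:265,225:345],3.3);b=b[:, :396]
c=r(s[140:210,340:430],3.3)
d=r(t[240:300,120:210],3.3)
W=np.zeros((600,800,3),np.uint8)
W[:330,:396]=a[:330,:396];W[:396,400:796]=b[:396,:396]
W[335:335+231,:297]=c[:231,:297];W[400:598,400:697]=d[:198,:297]
cv2.imwrite("pics/crop1.png",W)
E
```

```text
(no output)
```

View pics/crop1.png

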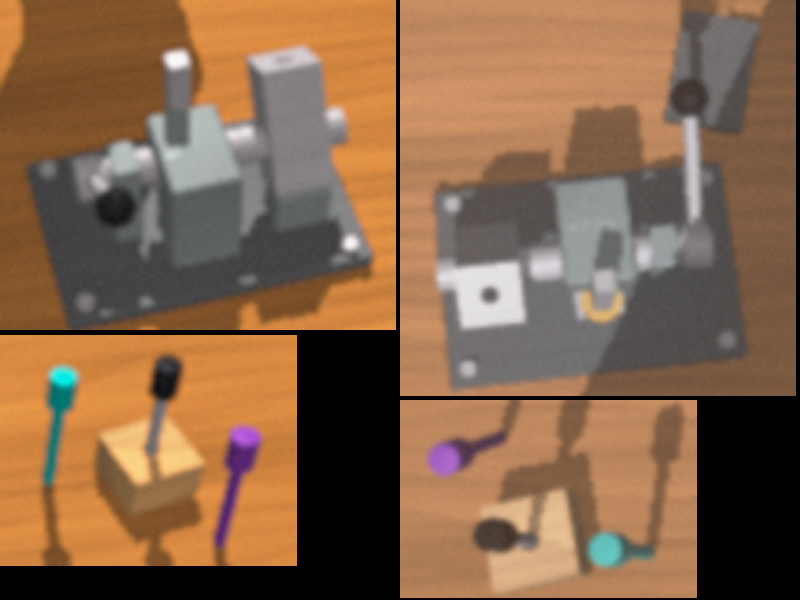

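The crop confirms it: the black head is in the wooden stand, and the turquoise and purple ones stand free on either side of it. The lock block is the light, slanted part with a hole at top px (252.3,234.4). The pivot is at about (313,219) and the knob at about (312.3,174.4).

```bash
cat >h.py <<'E'
import numpy as np,cv2
from rig import ctrl,gripper_to,cams,close_job
from scipy.spatial.transform import Rotation as R
def shot(c):
    if c=="wrist":
        p,r=ctrl.read_eef_pos(),ctrl.read_tcp_rot()
        d=cams.capture(c); T=np.eye(4);T[:3,:3]=R.from_rotvec(r).as_matrix();T[:3,3]=p; d["T"]=T@d["hand_eye"]
    else: d=cams.capture(c)
    return d
def ray(d,uv):
    v=d["T"][:3,:3]@np.linalg.solve(d["intrinsics"],[uv[0],uv[1],1]); return d["T"][:3,3],v/np.linalg.norm(v)
def onz(d,uv,z):
    o,v=ray(d,uv); return o+v*(z-o[2])/v[2]
def tri(rays):
    A=sum(np.eye(3)-np.outer(v,v) for o,v in rays);b=sum((np.eye(3)-np.outer(v,v))@o for o,v in rays)
    return np.linalg.solve(A,b)
def proj(d,p):
    u=d["intrinsics"]@(np.linalg.inv(d["T"])@np.r_[p,1])[:3]; return u[:2]/u[2]
def att(z,x):
    "rotvec of tool with axis z and jaw direction near x"
    z=np.array(z,float);z/=np.linalg.norm(z);x=np.array(x,float);x=x-z*(x@z);x/=np.linalg.norm(x)
    return R.from_matrix(np.c_[x,np.cross(z,x),z]).as_rotvec()
def mask_c(c,n,k=4):
    out=[]
    for m in cams.regions_of(c,n)[:k]:
        out.append((round(m["p"],2),np.array([a.mean() for a in np.nonzero(m["mask"])][::-1]),int(m["mask"].sum())))
    return out
E
python3 - <<'E'
from h import *
s=shot("scene");t=shot("top");np.set_printoptions(precision=4,suppress=True)
print("mouth",onz(t,(252.3,234.4),.118))
print("head tri",tri([ray(s,(390,153)),ray(t,(148.5,281.2))]))
for n,a,b in(("turq",(358.5,155),(182.5,286)),("purp",(413,175),(134.5,257)),("knob",(259.5,232),(312.3,174.4))):
    X=tri([ray(s,a),ray(t,b)]);print(n,X,proj(s,X)-a,proj(t,X)-b)
print("stand",[onz(t,((p[0]-400)/3.3+120,(p[1]-400)/3.3+240),.034) for p in((482,507),(570,490),(580,574),(494,592))])
print("pivot",onz(t,(312.9,219.2),.07),"shaft left end",onz(t,(237.5,228),.07))
print("edges",[onz(t,(225+(x-400)/3.3,145+y/3.3),.118) for x,y in((454,270),(522,265),(525,323),(460,328))])
print("plate",[onz(t,(225+(x-400)/3.3,145+y/3.3),.01) for x,y in((435,190),(718,165),(747,355),(452,388))])
for c in("scene","top"):
  for n in("pin_head","lever_knob","lockblock"): print(c,n,mask_c(c,n))
E
```

```text
mouth [0.5454 0.074  0.118 ]
head tri [0.4506 0.2972 0.1056]
turq [0.439  0.2231 0.1009] [ 0.7267 -0.1353] [0.8524 0.1224]
purp [0.5065 0.3419 0.0758] [-0.4913  0.1285] [-0.5594 -0.0933]
knob [ 0.6717 -0.0584  0.1402] [-0.1771 -0.0044] [-0.1651 -0.0202]
stand [array([0.4747, 0.3295, 0.034 ]), array([0.4855, 0.2679, 0.034 ]), array([0.427 , 0.2585, 0.034 ]), array([0.4159, 0.3178, 0.034 ])]
pivot [ 0.5865 -0.0634  0.07  ] shaft left end [0.5691 0.1107 0.07  ]
edges [array([0.5625, 0.0977, 0.118 ]), array([0.565 , 0.0529, 0.118 ]), array([0.5265, 0.0514, 0.118 ]), array([0.524 , 0.0937, 0.118 ])]
plate [array([0.6449, 0.1214, 0.01  ]), array([ 0.6606, -0.0934,  0.01  ]), array([ 0.5157, -0.1081,  0.01  ]), array([0.4956, 0.1083, 0.01  ])]
scene pin_head [(0.7, array([370.033 , 168.1758]), 182), (0.65, array([389.1212, 157.4061]), 165), (0.57, array([410.1111, 182.2573]), 171)]
scene lever_knob [(0.88, array([279.0483, 220.0463]), 518)]
scene lockblock [(0.62, array([313.4922, 205.8166]), 894)]
top pin_head [(0.7, array([149.4537, 280.9537]), 108), (0.68, array([167.4627, 294.1059]), 255), (0.49, array([135.1438, 273.4601]), 313)]
top lever_knob [(0.74, array([294.9355, 208.365 ]), 589)]
top lockblock [(0.83, array([251.2344, 229.1037]), 627)]
```

The measured geometry is consistent: the knob is 110.4 mm from the pivot, the block's y axis is yawed about 5°, and shaft_cross from the mouth agrees with the pivot line to 1 mm. I move now, taking wrist views of the press and then of the pin on the way.

```bash
python3 - <<'E'
from h import *
np.set_printoptions(precision=4,suppress=True)
ex=np.array([.996,.087,0]);ey=np.array([-.087,.996,0])
a=att([0,0,-1],ey*-1)
print(ctrl.inverse_kinematics([.50,.05,.33],a),ctrl.inverse_kinematics([.50,.05,.33],att([0,0,-1],ey)))
j=[ctrl.inverse_kinematics([.50,.05,.33],x) for x in(a,att([0,0,-1],ey))]
i=int(np.argmin([abs(q[5]) for q in j])); print("sign",i)
ctrl.set_joints(j[i])
d=shot("wrist");cv2.imwrite("pics/w1.png",d["pixels"][:,:,::-1]);np.savez("w1.npz",T=d["T"],intrinsics=d["intrinsics"])
print(d["hand_eye"],d["intrinsics"][0,0]);print("mouth px",proj(d,[.5454,.074,.118]),"pivot",proj(d,[.5865,-.0634,.07]))
c=np.array([.4507,.296]);u=np.array([np.cos(-np.pi/6),np.sin(-np.pi/6),0])
g=[ctrl.inverse_kinematics([*c,.23],att([0,0,-1],x)) for x in(u,-u)]
i=int(np.argmin([abs(q[5]) for q in g]));print("grasp sign",i,g[i])
ctrl.set_joints(g[i]);gripper_to(.05)
d=shot("wrist");cv2.imwrite("pics/w2.png",d["pixels"][:,:,::-1]);np.savez("w2.npz",T=d["T"],intrinsics=d["intrinsics"])
print("head px",proj(d,[.4506,.2972,.107]),mask_c("wrist","pin_head"),ctrl.read_time())
E
python3 -c "
import cv2,numpy as np
a=cv2.imread('pics/w1.png');b=cv2.imread('pics/w2.png')
o=np.zeros((300,800,3),np.uint8);o[:,:400]=cv2.resize(a,(400,300),interpolation=3);o[:,400:]=cv2.resize(b,(400,300),interpolation=3);cv2.imwrite('pics/w12.png',o)"
```

```text
[-0.1227  0.1145  1.3854 -0.      1.6418  1.361 ] [-0.1227  0.1145  1.3854 -0.      1.6418 -1.7806]
sign 0
[[ 1.      0.0001  0.     -0.0004]
 [-0.0001  0.9677  0.2522 -0.0688]
 [-0.     -0.2522  0.9677 -0.193 ]
 [ 0.      0.      0.      1.    ]] 376.42269583907193
mouth px [263.2475 125.5179] pivot [386.1702  97.637 ]
grasp sign 0 [ 0.3741  0.2167  1.4985 -0.      1.4264  0.8977]
head px [282.8824 187.0708] [(0.91, array([278.9507, 190.0308]), 811), (0.66, array([269.3008, 103.193 ]), 1363)] 5.5583
```

View pics/w12.png

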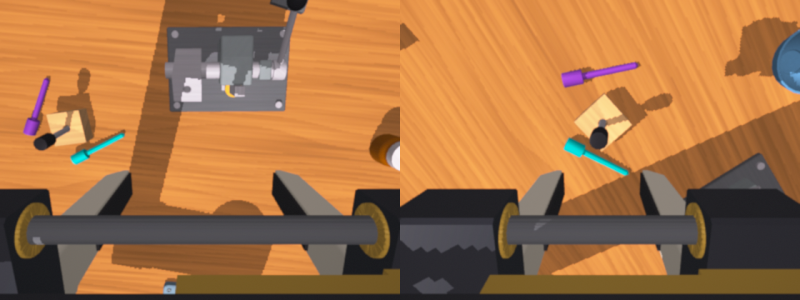

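Both wrist views agree with the map: the hole mouth is seen at about (262,126) in full-image pixels against the predicted (263,126), and the head's mask is within 5 px. The look-alikes seem to lean or lie, so I compute where they really are and refine the mouth before gripping.

```bash
python3 - <<'E'
from h import *
np.set_printoptions(precision=4,suppress=True)
w1,w2=[dict(np.load(f"w{i}.npz")) for i in(1,2)]
s=shot("scene");t=shot("top")
for n,l in dict(turqhead=((w1,(109,220)),(w2,(241,204))),turqtip=((w1,(173,189)),(w2,(315,242))),purphead=((w1,(45,175)),(w2,(238,109))),purptip=((w1,(64,110)),(w2,(332,91))),black=((w1,(60,198)),(w2,(279,190))),
  black4=((w1,(60,198)),(w2,(279,190)),(s,(390,153)),(t,(149,281)))).items():
    X=tri([ray(d,p) for d,p in l]);print(n,X,[(proj(d,X)-p).round(1) for d,p in l])
print(onz(w2,(279,190),.107))
im=cv2.imread("pics/w1.png")[20:170,210:440];cv2.imwrite("pics/w1c.png",cv2.resize(im,None,fx=3.4,fy=3.4,interpolation=2))
E
```

```text
turqhead [0.39   0.2864 0.014 ] [array([-0., -0.]), array([-0.,  0.])]
turqtip [0.4392 0.2003 0.0012] [array([0. , 0.2]), array([ 0.2, -0.2])]
purphead [0.4429 0.3772 0.0047] [array([0.4, 1.6]), array([ 1.5, -1.5])]
purptip [0.5366 0.3427 0.0104] [array([0., 0.]), array([ 0., -0.])]
black [0.446  0.2971 0.1104] [array([-0.1, -0.7]), array([-0.7,  0.7])]
black4 [0.448  0.2971 0.1066] [array([ 1.6, -3.1]), array([ 1.3, -1.4]), array([-0.6, -1. ]), array([-0.9,  1.4])]
[0.4464 0.2966 0.107 ]
```

View pics/w1c.png

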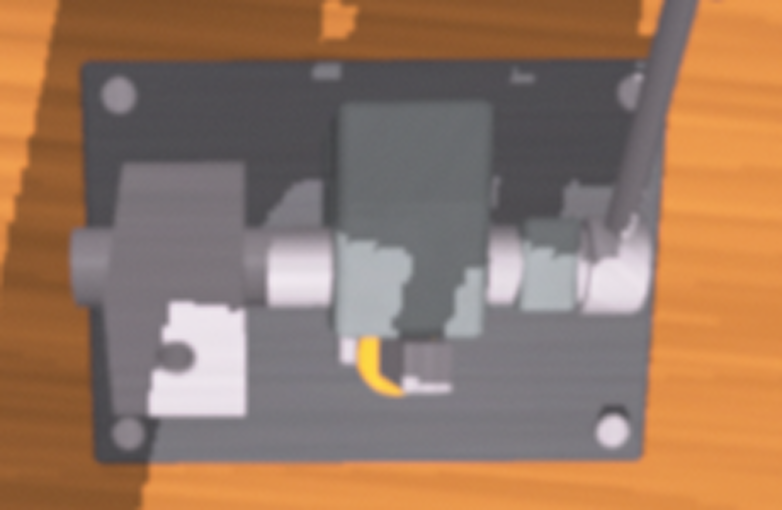

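The crop shows the hole mouth at w1 px (262.1,125.0). The look-alikes, which stood on their tips in the first pictures, now lie flat on the table at z of about 0.01. They toppled on their own before my arm was near, so they are no obstacle. Next I grip the black head.

```bash
python3 - <<'E'
from h import *
np.set_printoptions(precision=4,suppress=True)
w1=dict(np.load("w1.npz"));print("mouth w1",onz(w1,(262.1,125.0),.118), "t",ctrl.read_time())
ctrl.movel([.447,.297,.15]);
print(ctrl.movel([.447,.297,.097],feed=.08,threshold=12),ctrl.read_eef_pos())
gripper_to(.01,30);print("w",ctrl.read_gripper_width(),ctrl.read_ft_force())
print(ctrl.movel([.447,.297,.24],feed=.12),ctrl.read_gripper_width())
ctrl.movep([.43,.20,.36],att([0,0,-1],[.087,-.996,0]))
print(ctrl.read_gripper_width(),ctrl.read_ft_force(),ctrl.read_eef_pos())
W=np.hstack([(lambda d:cv2.resize(d["pixels"][y:y+150,x:x+200,::-1],(400,300),interpolation=2))(shot(c)) for c,x,y in(("scene",300,50),("top",90,200))])
cv2.imwrite("pics/held.png",W)
for c in("scene","top"):
    print(c,mask_c(c,"pin_head"),mask_c(c,"pin_tip"))
d=shot("scene");e=ctrl.read_eef_pos();print(proj(d,e+[0,0,.011]),proj(d,e-[0,0,.088]));d=shot("top");print(proj(d,e+[0,0,.011]),proj(d,e-[0,0,.088]))
print(ctrl.read_time())
E
```

```text
mouth w1 [0.5458 0.0752 0.118 ] t 5.6583
False [0.4474 0.2971 0.0974]
w 0.010016674252055562 [-0.0424  0.411  -0.6881]
False 0.010184530059685148
0.009900226306634887 [ 0.9364 -0.9105 -1.3453] [0.4298 0.2001 0.359 ]
scene [(0.64, array([387.75  , 156.3187]), 160), (0.53, array([412.3077, 182.8654]), 156), (0.47, array([364.4333, 170.7267]), 150)] [(0.73, array([412.0308, 182.0441]), 227), (0.72, array([364.1368, 171.2421]), 190), (0.65, array([387.8538, 156.5906]), 171)]
top [(0.56, array([251.41  , 228.2717]), 622), (0.5, array([167.0187, 309.1121]), 107)] [(0.68, array([166.7551, 309.1088]), 147)]
[361.8113  56.5947] [356.7109  96.2028]
[155.5437 285.5906] [173.2306 287.7427]
10.4833
```

View pics/held.png

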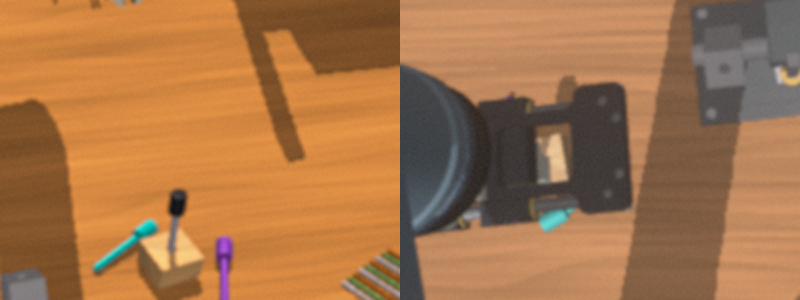

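The grasp missed: the fingers closed to 10 mm with nothing between them and the pin still stands in its stand, at crop (177,203). I go back just above the head and look from close by.

```bash
python3 - <<'E'
from h import *
np.set_printoptions(precision=4,suppress=True)
gripper_to(.07)
u=[.866,-.5,0]
ctrl.movep([.447,.297,.20],att([0,0,-1],u))
ctrl.movel([.447,.297,.14])
d=shot("wrist");cv2.imwrite("pics/w3.png",d["pixels"][:,:,::-1]);np.savez("w3.npz",T=d["T"],intrinsics=d["intrinsics"])
e=ctrl.read_eef_pos();print(e,"tcp px",proj(d,e),"head pred",proj(d,[.447,.297,.107]),proj(d,[.447,.297,.122]),mask_c("wrist","pin_head"),cams.recognise("wrist","pin_head"),ctrl.read_time())
E
```

```text
[0.4483 0.2971 0.1418] tcp px [284.3653 236.5666] head pred [282.3845 219.1116] [282.4062 226.5241] [(0.85, array([264.1713, 244.3244]), 1640), (0.82, array([281.5026, 220.1085]), 1548), (0.69, array([268.6503, 102.785 ]), 2116)] [{'at': [0.4709, 0.3675, 0.0137], 'p': 0.81}, {'at': [0.4491, 0.2973, 0.1236], 'p': 0.65}, {'at': [0.4033, 0.2689, 0.0119], 'p': 0.59}] 13.025
```

View pics/w3.png

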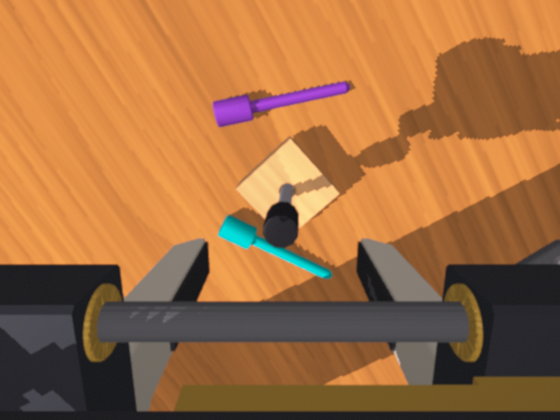

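The wrist view shows the head at (281,225), centred between the fingers, so the lateral position was right and the grip was probably too high. I try again with the grasp point at the head's centre and stop if the fingers don't meet at about 22 mm.

```bash
python3 - <<'E'
from h import *
np.set_printoptions(precision=4,suppress=True)
p=np.array([.4468,.2955])
print(ctrl.movel([*p,.088],feed=.08,threshold=12),ctrl.read_eef_pos())
gripper_to(.015,35);print("w",ctrl.read_gripper_width(),ctrl.read_ft_force())
d=shot("wrist");cv2.imwrite("pics/w4.png",d["pixels"][:,:,::-1]);print(mask_c("wrist","pin_head"),ctrl.read_time())
E
```

```text
False [0.4471 0.2957 0.0883]
w 0.020864886845298622 [-0.4573 -0.0666  0.2146]
[(0.79, array([267.1754,  99.2148]), 3319), (0.68, array([283.5852, 248.7397]), 2816), (0.62, array([236.6667, 254.3413]), 627)] 14.7667
```

Gripped at 20.9 mm. Next I lift, go to the slanted pre-insert pose, and check the tip in the images.

```bash
cat >>h.py <<'E'
ex=np.array([.996,.087,0]);ey=np.array([-.087,.996,0])
n=-.5*ex+np.array([0,0,.866]);n/=np.linalg.norm(n)
M=np.array([.5456,.0746,.118])
E
python3 - <<'E'
from h import *
np.set_printoptions(precision=4,suppress=True)
e=ctrl.read_eef_pos()
ctrl.movel([e[0],e[1],.17],feed=.12);print(ctrl.read_gripper_width())
ctrl.movep([.46,.2,.27],att([0,0,-1],-ey))
A=att(-n,-ey)
ctrl.movep(M+n*(.08+.035),A);print(ctrl.read_gripper_width(),ctrl.read_eef_pos()-M-n*.115,ctrl.read_qpos())
d=shot("wrist");s=shot("scene");e=ctrl.read_eef_pos()
print("tip wrist",proj(d,e-n*.08),"mouth",proj(d,M),"scene tip",proj(s,e-n*.08),"mouth",proj(s,M))
u=proj(s,e-n*.06).astype(int);v=proj(d,M).astype(int);print(u,v)
def crop(im,c,w,h,f):
    x0,y0=max(0,min(c[0]-w//2,560-w)),max(0,min(c[1]-h//2,420-h));print("crop",x0,y0,f);return cv2.resize(im[y0:y0+h,x0:x0+w,::-1],None,fx=f,fy=f,interpolation=2)
cv2.imwrite("pics/pre.png",np.hstack([crop(d["pixels"],v,200,200,2),crop(s["pixels"],u,100,100,4)]));np.savez("w5.npz",T=d["T"],intrinsics=d["intrinsics"])
print(ctrl.read_time())
E
```

```text
0.020674869001288548
0.0209810728885039 [0.0003 0.0005 0.0002] [-0.2032 -0.2094  2.0878  0.2081  0.7699  1.1667]
tip wrist [282.9806 198.4392] mouth [283.7832 190.3922] scene tip [308.4367 173.2158] mouth [309.6959 187.953 ]
[307 164] [283 190]
crop 183 90 2
crop 257 114 4
17.2
```

View pics/pre.png

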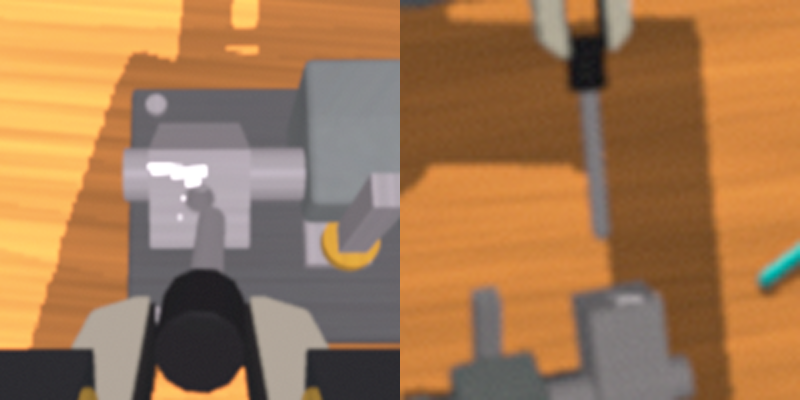

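In the wrist view the tip is at about (286.5,194.5) and the hole at (283,188.5). In the scene view the tip is at (307.5,172.8), about 1 px left of predicted. I turn these into a lateral correction in the tool frame, then insert with a force guard.

```bash
python3 - <<'E'
from h import *
np.set_printoptions(precision=4,suppress=True)
w=dict(np.load("w5.npz"));e=ctrl.read_eef_pos();Rt=R.from_rotvec(ctrl.read_tcp_rot()).as_matrix()
def lat(uv,z):
    o,v=ray(w,uv);o=Rt.T@(o-e);v=Rt.T@v;return o+v*(z-o[2])/v[2]
tip=lat((286.5,194.5),.08);hole=lat((283,188.5),.115);print("tip",tip,"hole",hole,"M",Rt.T@(M-e))
off=(hole-tip);off[2]=0;print("shift tool",off)
if np.linalg.norm(off)<.006:
    g=e+Rt@off
    # tip now 35 mm above mouth; go in
    print(ctrl.movel(g-n*.030,feed=.1,threshold=10))
    hit=ctrl.movel(g-n*.066,feed=.05,threshold=10)
    e2=ctrl.read_eef_pos();print(hit,"travel",(g-e2)@n,ctrl.read_ft_force(),ctrl.read_gripper_width())
d=shot("wrist");cv2.imwrite("pics/ins.png",cv2.resize(d["pixels"][90:290,183:383,::-1],None,fx=3,fy=3,interpolation=2));print(ctrl.read_time())
E
```

```text
tip [ 0.0027 -0.003   0.08  ] hole [0.0001 0.0002 0.115 ] M [0.0008 0.0019 0.1152]
shift tool [-0.0026  0.0032  0.    ]
False
False travel 0.06604738592375475 [ 1.4633  0.5821 -1.1369] 0.0205873101206718
18.5667
```

The tip travelled 31 mm past the mouth plane without contact, so it is in the hole. I continue to the shaft, release, and back off.

```bash
python3 - <<'E'
from h import *
np.set_printoptions(precision=4,suppress=True)
e=ctrl.read_eef_pos();hit=ctrl.movel(e-n*.016,feed=.04,threshold=6)
e2=ctrl.read_eef_pos();print(hit,"travel",(e-e2)@n+.066-.035,ctrl.read_ft_force())
gripper_to(.06)
ctrl.hold(.2)
ctrl.movel(e2+n*.06,feed=.15)
d=shot("wrist");s=shot("scene")
for k in (41,):
  H=M+n*(.001*k+.015);print(k,"head exp wrist",proj(d,H),"scene",proj(s,H),"top",proj(shot("top"),H))
print(mask_c("wrist","pin_head"),mask_c("scene","pin_head"))
cv2.imwrite("pics/stand.png",np.hstack([cv2.resize(d["pixels"][90:290,183:383,::-1],None,fx=2,fy=2,interpolation=2),cv2.resize(s["pixels"][130:230,257:357,::-1],None,fx=4,fy=4,interpolation=2)]));print(ctrl.read_time())
E
```

```text
True travel 0.04479848203495118 [-4.1088  1.1394  7.9315]
41 head exp wrist [288.3175 214.9815] scene [306.8645 164.1433] top [251.9151 243.8804]
[(0.79, array([ 19.4466, 239.5922]), 721), (0.55, array([285.2245, 217.6816]), 1363)] [(0.77, array([364.5604, 170.5   ]), 182), (0.53, array([308.5551, 169.151 ]), 245), (0.49, array([412.0348, 181.4826]), 201)]
20.7583
```

View pics/stand.png

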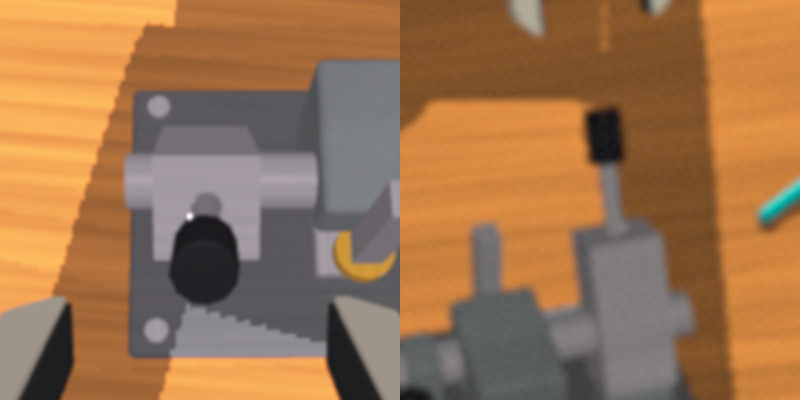

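The pin stands in the guide with its head at scene (307.8,163.8), against an expected (306.9,164.1) for 41 mm clear. Next is the lever. I push the knob from its far side with closed fingers in arc steps, and after each step I watch the head's dark-blob row in the scene camera.

```bash
cat >>h.py <<'E'
P=np.array([.5866,-.0640,.07]);Z=np.array([0,0,1.])
def knob(deg): 
    a=np.radians(deg);return P+.11*(-np.sin(a)*ex+np.cos(a)*Z)
def push(deg,c=0): return knob(deg)+(.0205+c)*ex-.008*Z
def headrow():
    s=shot("scene");a=s["pixels"][140:195,296:322].max(2)<60
    r,c=np.nonzero(a);return (round(r.mean()+140,1),round(c.mean()+296,1),len(r)) if len(r) else None
E
python3 - <<'E'
from h import *
np.set_printoptions(precision=4,suppress=True)
s=shot("scene");print("post",tri([ray(s,(278.6,188.2)),ray(shot("top"),(287,229.8))]))
for k in(41,19,6): print(k,proj(s,M+n*(.001*k+.015)))
print("row",headrow(),mask_c("scene","lever_knob",1),"knob exp",proj(s,knob(-50.5)))
A=att(-Z,-ey)
e=ctrl.read_eef_pos();ctrl.movel(e+[0,0,.08],feed=.2);gripper_to(0)
q=push(-50.5,.03)
ctrl.movep([q[0]-.03,q[1],.30],A);ctrl.movel([q[0],q[1],.22],feed=.2)
print(ctrl.movel(q,feed=.15,threshold=8),ctrl.read_eef_pos()-q,ctrl.read_time())
print(ctrl.movel(push(-50,0),feed=.06,threshold=6),ctrl.read_ft_force())
d=shot("top");cv2.imwrite("pics/lev.png",cv2.resize(d["pixels"][130:260,230:360,::-1],None,fx=4,fy=4));print(headrow(),ctrl.read_time())
E
```

```text
post [0.551  0.0007 0.1359]
41 [306.8645 164.1433]
19 [307.9874 173.5863]
6 [308.6445 179.1117]
row (np.float64(163.6), np.float64(307.8), 93) [(0.78, array([275.3072, 220.7651]), 498)] knob exp [260.1576 231.707 ]
False [ 0.0009 -0.0002  0.0018] 24.8417
False [0.1149 0.1479 0.3924]
(np.float64(179.0), np.float64(304.0), 454) 25.6
```

```bash
python3 - <<'E'
from h import *
np.set_printoptions(precision=4,suppress=True)
for a in(-42,-33,-24): print(a,ctrl.movel(push(a,-.001),feed=.08,threshold=6),ctrl.read_ft_force())
s=shot("scene");e=ctrl.read_eef_pos()
print(headrow(),mask_c("scene","pin_head"),mask_c("scene","lever_knob"),proj(s,knob(-24)),proj(s,knob(-50)),ctrl.read_time())
cv2.imwrite("pics/lev.png",cv2.resize(s["pixels"][90:270,190:400,::-1],None,fx=3,fy=3,interpolation=2))
E
```

```text
-42 False [-0.3196 -0.1155  0.567 ]
-33 False [ 1.5217 -0.7769  0.408 ]
-24 False [-0.1113 -0.7732  0.0321]
(np.float64(159.2), np.float64(301.9), 273) [(0.59, array([310.313 , 172.0153]), 131), (0.54, array([412.0458, 178.8779]), 131), (0.53, array([365.5621, 170.    ]), 169)] [(0.79, array([276.8929, 220.442 ]), 448)] [255.1588 207.652 ] [260.0764 231.2537] 26.8833
```

View pics/lev.png

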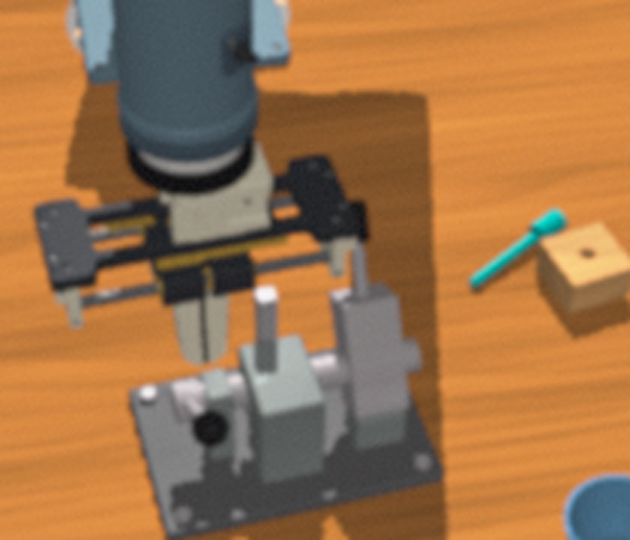

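The knob is still at scene px (260,233) and the fingertips are at (258,210), so the fingers passed over it. That fits the missed first grasp: the real fingertips end short of the reported TCP. I measure by how much from these two pictures, then redo the push lower.

```bash
python3 - <<'E'
from h import *
np.set_printoptions(precision=4,suppress=True)
s=shot("scene");e=ctrl.read_eef_pos()
print("now TCP px",e,proj(s,e),[(L,proj(s,e+[0,0,L])) for L in(.01,.02,.03)],"seen 258.3,210.3")
t=M+n*.115
for y in(-1,1): print("pre",[(L,proj(s,t+n*L+y*ey*.0185)) for L in(0,.01,.02,.03)],"seen ~(295,128),(310,127)")
c=shot("wrist");g=cv2.imread("pics/w3.png")
w=dict(np.load("w3.npz"));T=w["T"]
hx=np.linalg.inv(c["hand_eye"])
for L in(0,.01,.02,.03): print("w3",[(w["intrinsics"]@(hx@[sx*.035,y,-L,1])[:3]/(hx@[sx*.035,y,-L,1])[2])[:2] for sx in(-1,1) for y in(-.0075,)],"seen (208,243),(360,241)")
E
```

```text
now TCP px [ 0.6507 -0.0584  0.1623] [257.4815 217.2304] [(0.01, array([257.2938, 213.9894])), (0.02, array([257.1033, 210.7012])), (0.03, array([256.9101, 207.3648]))] seen 258.3,210.3
pre [(0, array([295.6998, 139.6494])), (0.01, array([295.1422, 135.1611])), (0.02, array([294.5814, 130.6468])), (0.03, array([294.0174, 126.1063]))] seen ~(295,128),(310,127)
pre [(0, array([311.8187, 136.8202])), (0.01, array([311.3107, 132.3501])), (0.02, array([310.7997, 127.8543])), (0.03, array([310.2858, 123.3326]))] seen ~(295,128),(310,127)
w3 [array([218.1815, 222.4957]), array([348.4705, 222.5048])] seen (208,243),(360,241)
w3 [array([214.9477, 228.4243]), array([351.7841, 228.4338])] seen (208,243),(360,241)
w3 [array([211.3717, 234.9803]), array([355.4484, 234.9902])] seen (208,243),(360,241)
w3 [array([207.3961, 242.2689]), array([359.5221, 242.2792])] seen (208,243),(360,241)
```

The fingertips really end about 22 mm short of the reported TCP: the three cues give 21, 21 and 30 mm. I go back behind the knob and push with that offset.

```bash
cat >>h.py <<'E'
def push(deg,c=0): return knob(deg)+(.0205+c)*ex-.034*Z-.008*ey
def head():
    "pin head masks near the block in the scene picture"
    shot("scene");return [(p,c.round(1),k) for p,c,k in mask_c("scene","pin_head",6) if 290<c[0]<325]
E
python3 - <<'E'
from h import *
np.set_printoptions(precision=4,suppress=True)
e=ctrl.read_eef_pos();ctrl.movel([e[0],e[1],.22],feed=.2)
q=push(-50.5,.03)
ctrl.movel([q[0],q[1],.22],feed=.2);print(ctrl.movel(q,feed=.15,threshold=8))
for a in(-48,-40,-32,-24):
    h=ctrl.movel(push(a,-.001),feed=.08,threshold=8);s=shot("scene")
    im=s["pixels"][195:245,240:275].max(2)<50; lab=np.nonzero(im)
    print(a,h,ctrl.read_ft_force(),"knob exp",proj(s,knob(a)),mask_c("scene","lever_knob",1),head(),headrow())
    if h:break
cv2.imwrite("pics/lev2.png",cv2.resize(s["pixels"][90:270,190:400,::-1],None,fx=3,fy=3,interpolation=2));print(ctrl.read_time())
E
```

```text
False
-48 True [2.1047 0.5273 1.5467] knob exp [259.745 229.433] [(0.54, array([319.1757, 210.1892]), 74)] [(0.71, array([308.6, 168.6]), 221), (0.18, array([315.8, 207.9]), 665)] (np.float64(176.9), np.float64(303.4), 205)
29.4917
```

View pics/lev2.png

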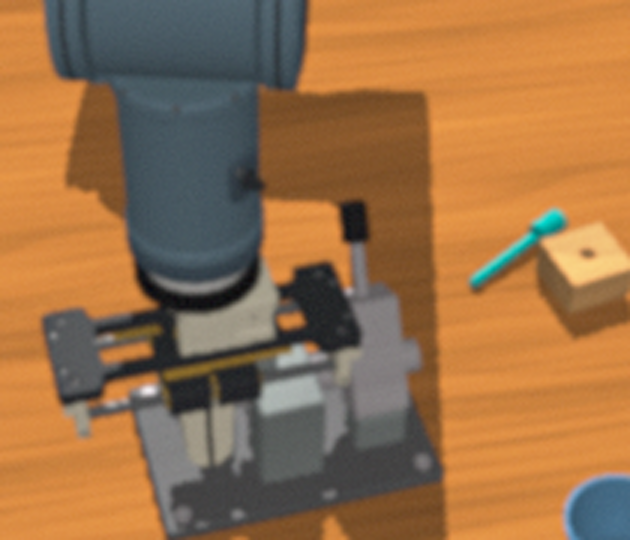

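The fingers now stand on the camera side of the knob, covering it, and contact was felt. The pin head is still up at (308,163). I continue the arc in steps, checking the head after each.

```bash
python3 - <<'E'
from h import *
np.set_printoptions(precision=4,suppress=True)
for a in(-44,-38,-32,-26):
    h=ctrl.movel(push(a,-.001),feed=.06,threshold=14)
    e=ctrl.read_eef_pos();print(a,h,"short",round((e-push(a,-.001))@ex,4),ctrl.read_ft_force())
    if h:break
print(head(),headrow(),ctrl.read_time())
E
```

```text
-44 False short 0.0034 [7.2422 1.1245 5.79  ]
-38 False short 0.0012 [4.2961 0.6534 3.1954]
-32 False short -0.0013 [ 0.4215 -0.3672 -0.1365]
-26 False short -0.0009 [ 0.2697  0.2749 -0.2115]
[(0.65, array([309.7, 176.2]), 126)] (np.float64(174.4), np.float64(303.8), 211) 31.025
```

```bash
python3 - <<'E'
from h import *
np.set_printoptions(precision=4,suppress=True)
s=shot("scene");old=cv2.imread("pics/scene0.png")[:,:,::-1]
f=lambda im:((im[222:244,249:272].max(2)<60).sum())
print("dark at old knob: start",f(old),"now",f(s["pixels"]))
for c in("scene","top","wrist"):
    d=shot(c);print(c,[(r["p"],np.array(r["at"])) for r in cams.recognise(c,"lever_knob")],[ (p,m.round(0),k) for p,m,k in mask_c(c,"lever_knob")],"exp -26",proj(d,knob(-26)),"tcp",proj(d,ctrl.read_eef_pos()))
np.savetxt("dbg.txt",s["pixels"][222:244:2,245:276:2].max(2),fmt="%3d");print(open("dbg.txt").read())
E
```

```text
dark at old knob: start 115 now 0
scene [(0.8, array([0.5886, 0.0417, 0.0798]))] [(0.57, array([289., 216.]), 265)] exp -26 [255.5706 209.3984] tcp [254.6    227.8931]
top [(0.62, array([0.567 , 0.1007, 0.0795]))] [(0.56, array([250., 239.]), 79), (0.48, array([239., 227.]), 55)] exp -26 [314.8145 186.905 ] tcp [315.7137 182.5323]
wrist [(0.87, array([0.5847, 0.0504, 0.0793]))] [(0.73, array([ 94., 287.]), 881), (0.63, array([ 46., 375.]), 360)] exp -26 [266.3044 299.6304] tcp [283.3365 235.6838]
127 121 163 151 150 137 149 143 154 143 124 117 130 122  95 134
131 117 146 145 140 148 136 102  99  96  93 100 114 112  84 109
133 120 124 135 133 134 123 100  95  96  93 101 126 110  81  89
133 125 111 122 121 122 106  93  96  97  94 108 135 126  82  75
133 130 115 115 119 127 104  83  97  97  94 102 131 131  86  73
131 133 133 132 133 134 112  88  95  96  96  99 131 134  88  76
134 133 132 135 133 136 113  81  95  96  96 104 132 133  93  73
130 132 131 132 132 135 112  80  95  94  95  99 132 133  89  74
131 132 131 132 131 133 111  78  95  94  94 101 130 137 113  77
128 131 130 132 132 135 110  70  94  97  94 100 132 136 117  77
129 133 129 132 134 130 100  72  85  85  80  89 128 122 113  76
```

The knob has left its old place, so the lever is following. I go on in 3° steps, tracking the head in the wrist and scene views against the projections for "up" and "dropped".

```bash
python3 - <<'E'
from h import *
np.set_printoptions(precision=3,suppress=True)
for a in range(-23,-1,3):
    h=ctrl.movel(push(a,-.001),feed=.05,threshold=10)
    d=shot("wrist");m=[(p,c.round(0),k) for p,c,k in mask_c("wrist","pin_head",5)]
    s=shot("scene");b=s["pixels"][140:195,300:325].max(2)<60
    print(a,h,ctrl.read_ft_force(),"W up",proj(d,M+n*.056).round(),"dn",proj(d,M+n*.028).round(),m,"S",[(p,c.round(0),k) for p,c,k in mask_c("scene","pin_head",6) if 290<c[0]<325],"cols",np.nonzero(b)[0].mean().round(1)+140,b.sum())
    if h:break
print(ctrl.read_time())
E
```

```text
-23 False [-0.124 -0.054 -0.563] W up [ 10. 459.] dn [ 34. 404.] [(0.88, array([ 42., 372.]), 668), (0.43, array([519., 389.]), 2931)] S [(0.46, array([310., 176.]), 163)] cols 174.9 126
-20 False [-0.149 -0.444 -1.188] W up [ 11. 448.] dn [ 35. 394.] [(0.88, array([ 42., 368.]), 1228), (0.18, array([520., 386.]), 3316)] S [(0.51, array([310., 178.]), 146)] cols 176.5 108
-17 False [ 0.167  1.124 -0.289] W up [ 11. 437.] dn [ 35. 384.] [(0.91, array([ 39., 365.]), 1532)] S [(0.6, array([310., 178.]), 148)] cols 176.8 100
-14 False [-0.209 -1.007 -0.596] W up [ 11. 426.] dn [ 35. 374.] [(0.6, array([ 36., 364.]), 1731), (0.57, array([323.,  60.]), 8900)] S [(0.44, array([310., 178.]), 133)] cols 177.1 95
-11 False [-0.353  0.008 -0.669] W up [ 11. 416.] dn [ 35. 365.] [(0.59, array([ 32., 363.]), 1869)] S [(0.7, array([310., 178.]), 152)] cols 177.1 94
-8 False [ 0.539  0.536 -0.685] W up [ 10. 406.] dn [ 34. 355.] [(0.88, array([ 29., 361.]), 1710)] S [(0.45, array([310., 178.]), 149)] cols 177.1 97
-5 False [-0.418  0.456 -0.106] W up [  9. 397.] dn [ 34. 347.] [(0.95, array([ 26., 356.]), 1339)] S [(0.46, array([310., 178.]), 157)] cols 177.1 96
-2 False [0.437 0.113 0.208] W up [  8. 387.] dn [ 32. 338.] [(0.71, array([ 26., 346.]), 1092)] S [(0.61, array([310., 178.]), 136)] cols 177.1 96
35.2583
```

The head's dark blob is now at scene row 177.1 with its full size. The projections are 164 for up, 173.6 for 19 mm clear and 179.1 for 6 mm clear, so the pin has dropped and stands about 11 mm clear. The lever ran ahead of the fingers. I retreat and press along the pin with closed fingers.

```bash
python3 - <<'E'
from h import *
np.set_printoptions(precision=4,suppress=True)
e=ctrl.read_eef_pos();ctrl.movel(e+.03*ex,feed=.15);ctrl.movel(e+.03*ex+[0,0,.13],feed=.2)
A=att(-n,-ey)
ctrl.movep(M+n*.16,A)
print("before",headrow(),head(),ctrl.read_time())
hit=ctrl.movel(M+n*.06,feed=.15,threshold=8);print(hit)
hit=ctrl.movel(M+n*.000,feed=.035,threshold=26)
e=ctrl.read_eef_pos();f=ctrl.read_ft_force();print(hit,"TCP along n",(e-M)@n,"true tip ~",(e-M)@n+.022,"F.n",f@n,f)
ctrl.hold(.2);f=ctrl.read_ft_force();e=ctrl.read_eef_pos();print((e-M)@n,f@n)
ctrl.movel(M+n*.12,feed=.15);print("after",headrow(),head())
s=shot("scene");print([ (k,proj(s,M+n*(.001*k+.015))) for k in(0,6,11)])
cv2.imwrite("pics/home.png",np.hstack([cv2.resize(s["pixels"][130:260,230:360,::-1],(400,400),interpolation=2),cv2.resize(shot("wrist")["pixels"][90:290,183:383,::-1],(400,400),interpolation=2)]));print(ctrl.read_time())
E
```

```text
before (np.float64(177.1), np.float64(309.5), 91) [(0.49, array([309.6, 177.9]), 153)] 37.5083
False
True TCP along n 0.0043153993670647095 true tip ~ 0.026315399367064708 F.n 10.791518112191328 [-7.271  -1.5967  8.199 ]
0.0043509857612339066 9.80170430680817
after (np.float64(181.4), np.float64(309.9), 96) [(0.57, array([309.9, 180.3]), 118)]
[(0, array([308.9462, 181.6483])), (6, array([308.6445, 179.1117])), (11, array([308.3924, 176.9913]))]
41.1583
```

View pics/home.png

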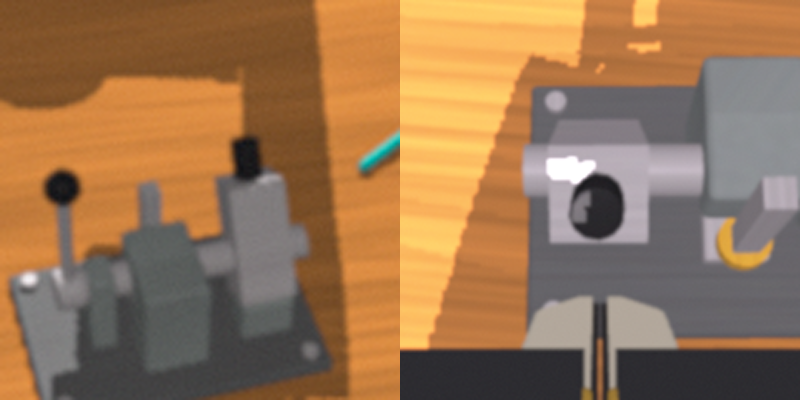

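The picture shows the head sitting on the block face at crop (247,158), no shank visible, and the lever standing near upright with its knob at (62,187). One confirming press will show whether the stop is firm. Then I retreat and hand in.

```bash
python3 - <<'E'
from h import *
np.set_printoptions(precision=4,suppress=True)
ctrl.movel(M+n*.02,feed=.15,threshold=20)
hit=ctrl.movel(M-n*.004,feed=.03,threshold=30);e=ctrl.read_eef_pos();print(hit,"along n",(e-M)@n,ctrl.read_ft_force()@n)
ctrl.movel(M+n*.12,feed=.15);print(headrow())
ctrl.movep([.40,.0,.36],att(-Z,-ey));ctrl.hold(.5);print(headrow(),ctrl.read_ft_force(),ctrl.read_time())
shot("top")
for k in("jar","bowl","paddle"): print(k,[(round(r["p"],2),np.array(r["at"])) for r in cams.recognise("top",k)[:1]])
close_job()
E
```

```text
True along n 0.004276819108685013 13.585229638876793
(np.float64(181.4), np.float64(310.0), 96)
(np.float64(181.4), np.float64(310.0), 99) [-0.0335  0.6516  0.3816] 44.9667
jar []
bowl [(0.62, array([0.7477, 0.2379, 0.0219]))]
paddle []
the job is handed in; nothing more can be done
```

The press is locked and I handed the job in at 45 s of robot time. The pin is in the slanted guide hole with its head seated on the block, and the lever stands near upright.

**Last checks that passed**
- **Pin home:** the head sits at scene row 181.4, against 181.6 predicted for fully seated. Two presses along the pin, stopped at 26 N and 30 N, ended within 0.1 mm of each other. The last picture shows no shank.
- **After retreat:** the head had not moved and the robot touched nothing.

**Things that went wrong or stayed unsure**
- **Missed first grasp:** the real fingertips end about 22 mm short of the reported TCP. That made the first grasp close on nothing and the first lever push pass over the knob. I redid both with the correction.
- **Pin drop not watched directly:** the lever ran ahead of the fingers, so I only saw from the head's lower position that the pin had dropped, about 11 mm clear. I did not measure the exact lever angle. The drop came after the lever started moving and before the press.
- **Look-alikes:** the purple and turquoise ones stood on their tips in the first pictures and lay flat by the first wrist picture. I never touched them.
- **Bystanders:** I kept clear of all three. In the final check the network found only the bowl, at (0.748, 0.238). It did not report the jar or the paddle, possibly because the arm was in the way, so I did not check where those two ended up.

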